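Pack the swing buckets into the locked transport carrier

ROBOT

A 6-joint arm with a two-finger parallel gripper is mounted at the origin on a cart in front of the work surface, level with it; the furniture and walls round the work are solid. World frame = base frame: x ahead of the robot, y to its left, z up, the work surface at z = 0. Lengths are in m, angles in rad, forces in N, time in s.
With the tool pointing down it reaches from about 0.3 to 0.875 m from the base axis. Payload 6.4 kg.
Tool frame: the origin (TCP) lies midway between the tips of the shut fingers; the grasp point (between the pads) lies 19 mm behind it (ctrl.tcp_to_grasp is the distance from the TCP to the grasp point, in m); z points along the fingers, y is the direction in which the jaws open and shut (so a half turn about z gives the same grasp; the last joint's range is limited). The gripper opens to 85 mm and grips with 20 to 120 N. Pads are 22 mm wide; open, the fingers measure 114 mm over their backs; the gripper's body (76 mm by 85 mm) begins 54 mm behind the grasp point. The pads swing forward as they close: fully open they stand 13 mm farther back than shut.
Start: joints at [-1.502, 0.181, 1.607, -0, 1.354, -0.206], TCP at [0.156, -0.553, 0.21] pointing down, gripper open.
Joint ranges: [-2.99, 2.99], [-0.89, 2.07], [0.3, 2.58], [-1.14, 4.28], [0, 2.63], [-3.12, 3.12]. Speed limits (rad/s): [2.57, 2.57, 3.01, 3.14, 3.14, 3.14].

INTERFACE

Orientations are given as a unit quaternion [w, x, y, z].
In Python, from bench import monitor, imaging, order, spotter, ctrl gives the robot as it stands.
- The arm moves only by the shell command python3 -m pendant 'ROWS'. ROWS is JSON, a list that holds one entry, the list of rows, each a list of 5 numbers: the shift along the world's x, y, z in mm, then the turn about the world's z in degrees, then the finger opening in mm, from 0 to 85.4. A call has 1 to 8 rows; each row shifts and turns the commanded pose from where the row before left it; what a row does not reach is not made up. A row lasts 1/8 s, in which the tool goes at most 62.5 mm and 10.7 degrees, less where a joint would pass 70% of its speed; a pose out of reach is approached as far as the arm can. A call with a gripper value outside its range is refused whole. The fingers move at their own pace and stop on an object; the grip force is fixed at half the most. Time passes only in rows, so rows that do not move let the fingers close. It gives the time, the measured TCP pose, the force and the opening at its end, in the units of the state.
- monitor.get_obs(): the state, without advancing time (a new reading comes with each control period).
- imaging.camera(name): name is "side" or "top" or "wrist"; returns a dict with "img" (420x560x3 uint8, red, green, blue), "vfov" (degrees; the focal length in pixels is half the picture's height over the tangent of half this angle, whatever the lens; pixels are square), "cx", "cy" (the principal point, pixels), "distortion" ([k1, k2, p1, p2, k3] as OpenCV has them; the pictures are not rectified), "origin" and "orientation" of the camera in the world. Camera axes: x right, y down, z forward; pixel columns grow to the right and rows downward; lengths in m; the calibration is good to about 2 mm. A picture is of the moment at which its call begins. There is no depth.
- order.hand_in(): hands the job in, once; it reports no verdict.
Trained networks look in the newest picture that a camera, given by its name, has taken for a name from the list of things; names that differ only in an ending like _2 or _b are one class to them, and where a whole thing is asked for, a point or a joint stands for the part that bears it (a point fixed in the world has none). Each returns a list of dicts, best first, with "confidence" (0 to 1); they miss things now and then, are a little off and sometimes report something else, mostly with a low value. They report only what shows in the picture. A call takes as long as a camera call. They do not tell look-alikes from the thing itself.
- spotter.recognise(camera, thing): "at" ([x, y, z] in m, in the coordinates of the camera as it stood for that picture, good to about 4 mm: the middle of the surface that is visible of it).
- spotter.tip_of(camera, thing): "at" ([x, y, z] in m, in the coordinates of the camera as it stood for that picture, good to about 4 mm: a listed point, or the origin of a listed thing).
The state is a dict: "time_s": time; "q": joint angles; "dq": joint speeds; "joint_efforts": joint torques, N m; "eef_pos": TCP position; "eef_rot": TCP orientation; "wrist_force": force on the tool from outside, world axes, zero at the start; "torque": the same for the moment, N m; "opening": opening from 0.0 (shut) to 1.0 (fully open).
Only numpy, scipy, OpenCV 4.12 (cv2) and the standard library are available. Lean on these libraries where they do the work, as an engineer would, in place of code of your own. Each camera call takes 0.05 s, during which the arm holds its last target. There are 200 camera calls.

TASK

Release the rotor stand by turning its torque knob clockwise until it clicks past its detent, then lift every swing bucket off the stand, and pick up the one standing on the desk if there is one, and stand them all upright on the floor of the carrier's bays, one to a bay. When all are in, swing the carrier's hold-down bar over from the back and down until it rests fully in its front catch, and only then turn the carrier's torque knob clockwise until it clicks home. Leave the other things on the desk where they are.

Things in the scene. Friction and masses are not known exactly. Their poses are not given: they have to be found in the camera images.
- rotor_stand: fixed aluminium stand, base plate 190 x 180 x 8 mm. Origin: on the desk surface under the middle of its two hanging places; x to the back, y to the left along the row, z up. Two rails along y (x = -34 and +34 mm) hold the buckets by their pins at y = -42 and +42 mm; a hanging bucket's underside is 24 mm, its tab top 112 mm above the desk. Knob in front at x = -105 mm.
- stand_keeper (a point): middle of the front rail of the stand, at its top, 72 mm above the desk (keeper on it: 78 mm). Each rail is 8 mm thick with two open-topped notches 10 mm wide and 16 mm deep in which the pins lie. A steel keeper along the front rail covers the front notches, so that no bucket can be lifted, until the stand knob is home.
- stand_knob (a joint): angle of the stand's torque knob (rad), grows clockwise from above; 0 to 1.95, starts at 0 to 0.5. Easy up to about 0.6; then a detent pushes back, hardest (about 0.15 N m with friction) near 1.0, until about 1.35; past 1.35 it clicks and springs to the stop at 1.95 by itself. Let go before 1.35 it springs back to about 0.6, so pass the detent within one grasp.
- stand_knob_grip (a point): on the axis of the stand knob, at the height to grip, 86 mm above the desk. Upright bar grip 44 mm long, 14 mm thick, 64 to 92 mm above the desk, on a disc 52 mm wide (its top 64 mm high). Seen from above the bar's long direction lies (1.95 - joint value) rad counter-clockwise from the stand's x axis.
- carrier: fixed grey plastic carrier, base plate 185 x 226 x 6 mm. Origin: on the desk surface under the centre of the middle bay; x to the back, y to the left along the row, z up. Three open bays at x = 0, y = -70, 0 and +70 mm, about 66 x 66 mm inside, floor 6 mm above the desk, walls 4 mm thick with tops at 23 mm (bucket pins pass over them). Knob in front at x = -105 mm.
- bar_catch (a point): where the middle of the closed hold-down bar rests: top of the catch block (16 x 20 mm) in front of the middle bay, at carrier x = -52 mm, y = 0, 70 mm above the desk (centre of the closed rod).
- hold_bar (a joint): angle of the carrier's hold-down bar (rad): 0 = closed, level, in its catch; starts open at 1.8 to 2.0, leaning back past upright; largest 2.1. Stiff hinge: stays where it is left, moves with 1 to 2 N at the rod. Hinge axis along the carrier's y at x = +45 mm, z = 70 mm; positive lifts the bar from the front up and over to the back.
- bar_mid (a point): middle of the hold-down bar: steel rod 10 mm thick, 216 mm long, along the carrier's y, 97 mm from the hinge on end arms at y = -104 and +104 mm. At joint a it is at carrier x = 45 - 97 cos a, z = 70 + 97 sin a (mm). Flat tongues 14 mm wide at y = -70, 0, +70 mm reach 22 mm toward the hinge; between them the rod can be gripped, or pushed down.
- carrier_knob (a joint): angle of the carrier's torque knob (rad), clockwise from above; same range, start, detent and click as the stand knob: 0 to 1.95, starts at 0 to 0.5, must be turned past 1.35 and then springs home to 1.95.
- carrier_knob_grip (a point): on the axis of the carrier knob, at the height to grip, 86 mm above the desk; bar grip and disc as on the stand knob, long direction (1.95 - joint value) rad counter-clockwise from the carrier's x axis. From that end of the bar a flat steel finger 12 mm wide, 77 to 83 mm above the desk, reaches 60 mm from the axis; at 1.95 it lies over the closed hold-down bar.
- bucket_1: closed swing bucket, may be absent. Cup 46 mm wide, cap top 50 mm above the underside, on it an upright grip tab 12 mm thick (y), 26 wide (x), 50 to 88 mm up. Trunnion pins 8 mm thick along its x, 36 mm up, 76 mm over the ends. 0.18 kg, mass centre 17 mm up. Origin: centre of underside, z up. Hangs at first in a notch of the rotor stand, x along the stand's x.
- bucket_2: closed swing bucket, may be absent. Cup 46 mm wide, cap top 50 mm above the underside, on it an upright grip tab 12 mm thick (y), 26 wide (x), 50 to 88 mm up. Trunnion pins 8 mm thick along its x, 36 mm up, 76 mm over the ends. 0.18 kg, mass centre 17 mm up. Origin: centre of underside, z up. Hangs at first in a notch of the rotor stand, x along the stand's x.
- bucket_3: closed swing bucket, may be absent. Cup 46 mm wide, cap top 50 mm above the underside, on it an upright grip tab 12 mm thick (y), 26 wide (x), 50 to 88 mm up. Trunnion pins 8 mm thick along its x, 36 mm up, 76 mm over the ends. 0.18 kg, mass centre 17 mm up. Origin: centre of underside, z up. Stands at first on the desk at the right, any heading.
- vial: small glass vial with a blue cap, 14 mm wide, 42 mm tall, standing at the right in front of the centrifuge; leave it alone. Origin: centre of its underside.
- tape_roll: roll of tape lying flat at the left, 97 mm wide, 25 mm high; leave it alone. Origin: centre of its underside.
Not all that is in view belongs to the job. What is shaped like the bucket_1 but turquoise is not meant.

How it is judged:
By the outcome, as a careful person would: the job done as asked, in the order asked, and still so for the second after the job is handed in, with the robot touching nothing.
Of bucket_1, bucket_2, bucket_3 only 2 to 3 are there at a start; the rules pass over those that are not, and their reading is None.
At some moment in a run one of bucket_3 may be knocked a few centimetres aside while the robot is not near it.
Once in a run the grip may slacken for a moment while it holds something.
It also fails if it takes over 208 s, if anything falls off the work surface, if the arm or the gripper's body presses on something with over 40 N, if the wrist force passes 120 N, or if a joint passes its speed limit or range.

## Working session

There is one attempt and no reset: what is moved stays moved. The work goes in short steps, Python scripts to look and compute and a shell command to move; the robot and the scene stay as the last step left them, time stands still between calls to the robot, and variables do not carry over. Pictures are saved under pics/ and viewed, about 12 in all and at most 16, crops included, and the job is handed in when it is done.

```bash
ls; mkdir -p pics
cat > h.py <<'E'
import numpy as np,cv2
from scipy.spatial.transform import Rotation as R
from bench import monitor,imaging,order,spotter,ctrl
def rot(q): return R.from_quat([q[1],q[2],q[3],q[0]])
def shot(n,f=None):
    c=imaging.camera(n)
    if f: cv2.imwrite('pics/'+f,c['img'][:,:,::-1])
    return c
def w(c,p): return rot(c['orientation']).apply(p)+np.array(c['origin'])
def K(c):
    f=c['img'].shape[0]/2/np.tan(np.radians(c['vfov']/2)); return np.array([[f,0,c['cx']],[0,f,c['cy']],[0,0,1]])
def pix(c,P):
    pc=rot(c['orientation']).inv().apply(np.atleast_2d(P)-np.array(c['origin']))
    return cv2.projectPoints(pc,np.zeros(3),np.zeros(3),K(c),np.array(c['distortion'],float))[0][:,0]
def ray(c,uv,z):
    u=cv2.undistortPoints(np.array([[uv]],float),K(c),np.array(c['distortion'],float))[0,0]
    d=rot(c['orientation']).apply([u[0],u[1],1]);o=np.array(c['origin']);return o+d*(z-o[2])/d[2]
def tips(c,cam,t,fn='tip_of'):
    for r in getattr(spotter,fn)(cam,t):
        p=w(c,r['at']);print(cam,fn,t,round(r['confidence'],2),np.round(p*1000).astype(int),np.round(pix(c,p)[0]).astype(int))
E
python3 - <<'E'
from h import *
o=monitor.get_obs();print(o)
for n in('top','side'):
    c=shot(n,n+'0.png');print(n,c['origin'],c['orientation'],c['vfov'])
    for t in 'rotor_stand stand_keeper stand_knob_grip carrier bar_catch bar_mid carrier_knob_grip bucket_1 vial tape_roll'.split():tips(c,n,t)
E
```

```text
pics
{'time_s': 0.0, 'q': array([-1.50232127e+00,  1.81558012e-01,  1.60800240e+00, -1.37199183e-06,
        1.35381306e+00, -2.06307714e-01]), 'dq': array([-0.00058293,  0.00151682, -0.0019197 , -0.00059601, -0.00126227,
        0.00201981]), 'joint_efforts': array([ 2.99312174e-03, -4.44864571e+01, -3.51342845e+01, -3.96425446e-05,
        8.89864663e-03,  1.42687756e-05]), 'eef_pos': array([ 0.15598999, -0.5528211 ,  0.20907736]), 'eef_rot': array([-8.88344127e-04,  9.90576228e-01,  1.36959644e-01,  6.06471512e-05]), 'wrist_force': array([ 0.70812576, -0.12702133,  0.41434921]), 'torque': array([ 0.02516975,  0.00106701, -0.04537744]), 'opening': 1.0029388641404156}
top [0.4439318  0.06923925 1.49273048] [ 0.01419003 -0.69976341  0.71391268 -0.02141258] 49.817370321194176
top tip_of rotor_stand 0.83 [545 -96  -3] [315 198]
top tip_of stand_keeper 0.57 [513 -91  73] [316 207]
top tip_of stand_keeper 0.35 [435 485   1] [140 235]
top tip_of stand_knob_grip 0.5 [434 -92  89] [318 232]
top tip_of stand_knob_grip 0.48 [509 -93  72] [317 208]
top tip_of carrier 0.7 [574 249  -1] [211 191
[... 902 characters left out ...]
nob_grip 0.5 [438 -93  87] [315 172]
side tip_of stand_knob_grip 0.3 [575 253   3] [237 270]
side tip_of carrier 0.7 [573 255   1] [237 271]
side tip_of bar_catch 0.79 [522 252  69] [255 257]
side tip_of bar_mid 0.75 [645 254 169] [205 222]
side tip_of bar_mid 0.37 [511 -93  71] [291 173]
side tip_of carrier_knob_grip 0.57 [472 254  88] [273 256]
side tip_of bucket_1 0.79 [ 540 -140   25] [285 173]
side tip_of bucket_1 0.73 [546 -55  21] [277 192]
side tip_of bucket_1 0.63 [ 461 -309   -2] [320 151]
side tip_of bucket_1 0.61 [486  67   2] [286 227]
side tip_of vial 0.43 [ 557 -324   -1] [294 145]
side tip_of vial 0.28 [439 -97  85] [315 172]
side tip_of tape_roll 0.78 [430 487   1] [266 359]
```

Run:
```python
import cv2,numpy as np
a=cv2.imread('pics/top0.png');b=cv2.imread('pics/side0.png')
x=cv2.resize(a[150:270,120:420],None,fx=2.66,fy=2.66,interpolation=2)[:, :798]
y=cv2.resize(b[130:300,190:350],(int(160*1.6),int(170*1.6)))
y=cv2.resize(b[120:300,150:400],(388,279),interpolation=2)
d=cv2.resize(b,(372,279))
cv2.imwrite('pics/v1.png',np.vstack([x,np.hstack([np.hstack([y,d]),np.zeros((279,x.shape[1]-760,3),np.uint8)])]))
```

```text
(no output)
```

View pics/v1.png

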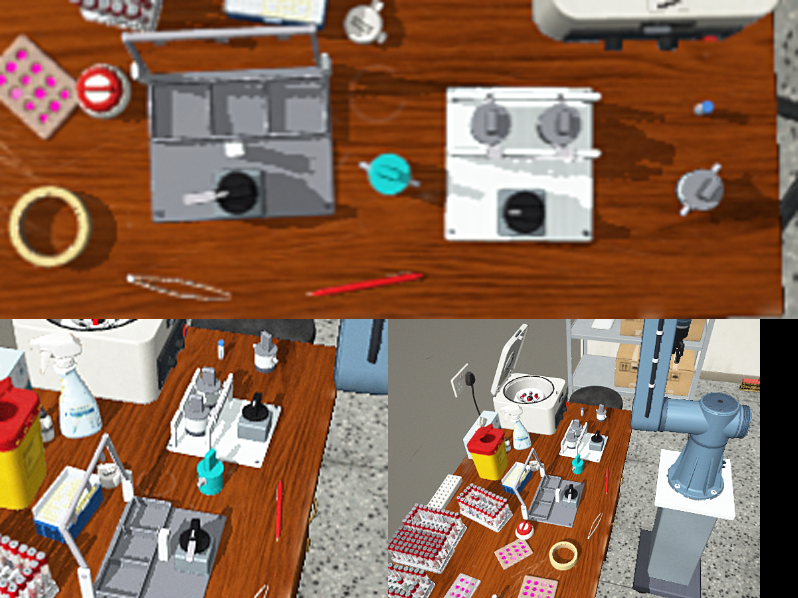

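Candidates for the desk bucket: turquoise one at top px (267,215) is the decoy. The grey one at (380,222), on the right, is bucket_3. Two more grey ones hang in the stand.

```bash
python3 -m pendant '[[[30,55,3,10,85],[30,55,3,10,85],[30,55,3,10,85],[30,55,3,10,85],[30,55,3,10,60],[30,55,3,10,60],[30,55,3,10,60],[30,55,3,10,60]]]'
python3 - <<'E'
from h import *
c=shot('wrist','w1.png');print(c['origin'],monitor.get_obs()['eef_pos'],c['vfov'])
for t in 'rotor_stand stand_keeper stand_knob_grip bucket_1'.split():tips(c,'wrist',t)
# edge yaw
t=cv2.imread('pics/top0.png')
c=shot('top')
for nm,quad in dict(stand=[(447,88),(592,88),(592,241),(447,241)],carr=[(150,80),(333,80),(333,215),(152,219)]).items():
    P=[ray(c,(u/2.66+120,v/2.66+150),.007) for u,v in quad];print(nm,np.round(np.array(P)*1000))
E
```

```text
time_s: 2.1
eef_pos: [0.396, -0.1133, 0.2346]
eef_rot: [0.001, 0.669, 0.743, 0.0]
wrist_force: [1.8, -1.0, -0.3]
opening: 0.704
[ 0.38857065 -0.0446454   0.39916935] [ 0.39860539 -0.10613377  0.2348742 ] 60.001620989045435
wrist tip_of rotor_stand 0.97 [546 -96  -2] [408 164]
wrist tip_of stand_keeper 0.82 [512 -96  70] [400 173]
wrist tip_of stand_knob_grip 0.86 [440 -94  86] [327 165]
wrist tip_of bucket_1 0.93 [ 542 -140   25] [405 208]
wrist tip_of bucket_1 0.69 [489  65   0] [382   4]
wrist tip_of bucket_1 0.59 [ 459 -314   -2] [307 324]
wrist tip_of bucket_1 0.57 [544 -52  25] [424 126]
stand [[ 595.   -8.    7.]
 [ 592. -189.    7.]
 [ 402. -183.    7.]
 [ 406.   -4.    7.]]
carr [[612. 361.   7.]
 [608. 133.   7.]
 [441. 136.   7.]
 [440. 360.   7.]]
```

View pics/w1.png

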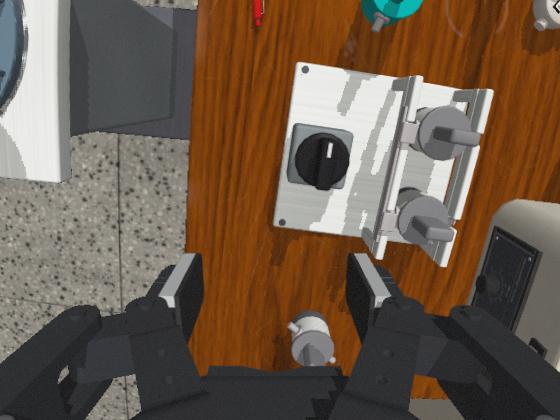

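Run:
```python
from h import *
c=shot('wrist')
im=c['img'][:,:,::-1]
cv2.imwrite('pics/v2.png',cv2.resize(im[100:220,270:390],None,fx=5,fy=5,interpolation=2))
a=ray(c,(298,63),.008);b=ray(c,(276,228),.008);d=(a-b);print(a,b,np.degrees(np.arctan2(-d[0],d[1])))
kx=np.array([.438,-.094])
for deg in range(80,120,8):
    v=np.array([np.cos(np.radians(deg)),np.sin(np.radians(deg))])*.022
    print(deg,np.round(pix(c,[[*(kx+v),.092],[*(kx-v),.092]])).tolist())
```

```text
[ 0.40811208 -0.00678008  0.008     ] [ 0.40346728 -0.18608485  0.008     ] -1.4838882650975818
80 [[335.0, 139.0], [320.0, 188.0]]
88 [[332.0, 138.0], [323.0, 188.0]]
96 [[328.0, 138.0], [327.0, 189.0]]
104 [[325.0, 138.0], [330.0, 188.0]]
112 [[321.0, 139.0], [334.0, 188.0]]
```

View pics/v2.png

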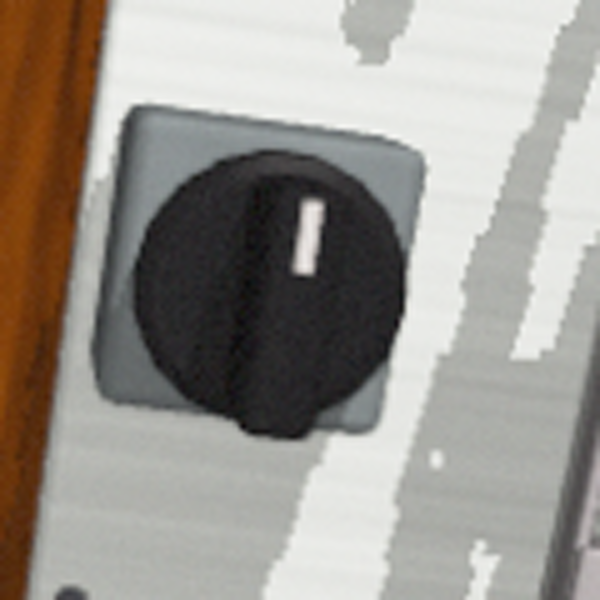

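```bash
python3 -m pendant '[[[42,19,-20,-6,60],[0,0,-40,0,60],[0,0,-40,0,60],[0,0,-40,0,60],[0,0,-26,0,60],[0,0,0,0,60],[0,0,0,0,0],[0,0,0,0,0]]]';python3 -m pendant '[[[0,0,0,0,0],[0,0,0,0,0],[0,0,0,-10,0],[0,0,0,-10,0],[0,0,0,-10,0],[0,0,0,-10,0],[0,0,0,-10,0],[0,0,0,-10,0]]]'
```

```text
time_s: 3.45
eef_pos: [0.4383, -0.097, 0.0694]
eef_rot: [0.001, 0.709, 0.705, 0.0]
wrist_force: [0.4, -0.5, 0.3]
opening: 0.281
time_s: 4.45
eef_pos: [0.436, -0.0951, 0.0692]
eef_rot: [-0.001, 0.967, 0.254, -0.001]
wrist_force: [-10.0, 6.1, 20.6]
opening: 0.114
```

```bash
python3 -m pendant '[[[0,0,0,-10,0],[0,0,0,-10,0],[0,0,0,-10,0],[0,0,0,-5,0],[0,0,0,0,0],[0,0,0,0,0]]]'
python3 - <<'E'
from h import *
print(monitor.get_obs()['torque'])
E
```

```text
time_s: 5.2
eef_pos: [0.4354, -0.0932, 0.0691]
eef_rot: [-0.002, 0.999, -0.045, -0.002]
wrist_force: [-11.0, 13.1, 24.1]
opening: 0.116
[2.15012362 1.87822344 0.3601904 ]
```

```bash
python3 -m pendant '[[[0,0,0,0,40],[0,0,0,0,40],[0,0,0,0,40],[0,0,60,0,40],[-10,0,60,0,40],[-10,0,40,0,40],[-10,0,0,0,40],[0,0,0,0,40]]]'
python3 - <<'E'
from h import *
c=shot('wrist','w2.png');print(c['origin'],monitor.get_obs()['eef_pos'])
for t in 'rotor_stand stand_keeper stand_knob_grip bucket_1'.split():tips(c,'wrist',t)
E
```

```text
time_s: 6.2
eef_pos: [0.4064, -0.0958, 0.227]
eef_rot: [-0.0, 0.999, -0.046, -0.0]
wrist_force: [0.0, 0.2, -0.3]
opening: 0.469
[ 0.47571489 -0.10282076  0.39167767] [ 0.40636489 -0.09568614  0.22649198]
wrist tip_of rotor_stand 0.9 [545 -98  -1] [264  31]
wrist tip_of rotor_stand 0.38 [438 -97  84] [272 147]
wrist tip_of stand_keeper 0.64 [510 -95  73] [261  59]
wrist tip_of stand_knob_grip 0.89 [439 -96  82] [270 146]
wrist tip_of bucket_1 0.95 [489  62   0] [120 104]
wrist tip_of bucket_1 0.93 [ 459 -313    0] [470 101]
wrist tip_of bucket_1 0.84 [ 544 -141   28] [308  22]
wrist tip_of bucket_1 0.72 [547 -51  27] [213  29]
```

View pics/w2.png

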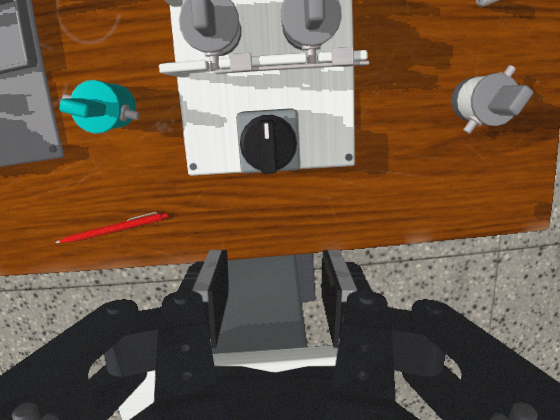

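```bash
python3 -m pendant '[[[50,14,0,4,40],[50,14,0,0,40],[38,12,-20,0,40],[0,0,-50,0,40],[0,0,-50,0,40],[0,0,-29,0,40],[0,0,0,0,40],[0,0,0,0,0]]]';python3 -m pendant '[[[0,0,0,0,0],[0,0,0,0,0],[0,0,0,0,0],[0,0,10,0,0],[0,0,20,0,0],[0,0,40,0,0],[0,0,40,0,0],[0,0,0,0,0]]]';python3 - <<'E'
from h import *
c=shot('wrist','w3.png')
E
```

```text
time_s: 7.45
eef_pos: [0.546, -0.0562, 0.0798]
eef_rot: [0.0, 1.0, -0.011, 0.001]
wrist_force: [0.4, 0.7, 0.3]
opening: 0.264
time_s: 8.45
eef_pos: [0.5473, -0.0569, 0.1929]
eef_rot: [0.001, 1.0, -0.011, 0.003]
wrist_force: [0.9, -0.5, -2.5]
opening: 0.12
```

View pics/w3.png

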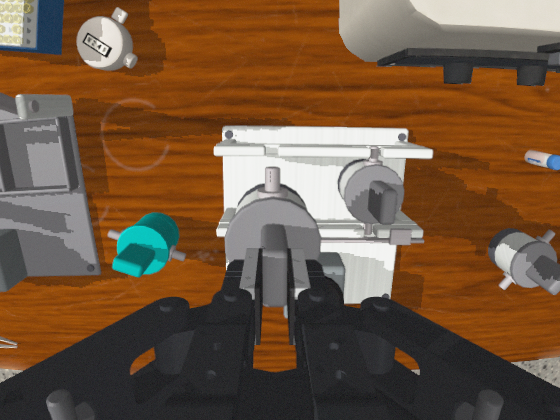

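```bash
python3 -m pendant '[[[-4,43,10,0,0],[-4,43,0,0,0],[-4,43,0,0,0],[-4,43,0,0,0],[-4,43,0,0,0],[-4,43,0,0,0],[-4,46,0,0,0],[0,0,0,0,0]]]';python3 - <<'E'
from h import *
c=shot('wrist','w4.png');print(c['origin'],monitor.get_obs()['eef_pos'])
for t in 'carrier bar_catch carrier_knob_grip bar_mid bucket_1'.split():tips(c,'wrist',t)
E
```

```text
time_s: 9.5
eef_pos: [0.515, 0.2504, 0.1966]
eef_rot: [0.0, 1.0, -0.009, -0.002]
wrist_force: [-0.2, 0.1, -2.5]
opening: 0.111
[0.58511677 0.24869936 0.36105702] [0.51542966 0.24875459 0.1967107 ]
wrist tip_of carrier 0.87 [574 249   3] [274 111]
wrist tip_of bar_catch 0.69 [519 248  69] [276 182]
wrist tip_of carrier_knob_grip 0.74 [517 249  67] [275 184]
wrist tip_of bucket_1 0.78 [512 257 143] [263 219]
wrist tip_of bucket_1 0.68 [486  67   3] [450 196]
```

View pics/w4.png

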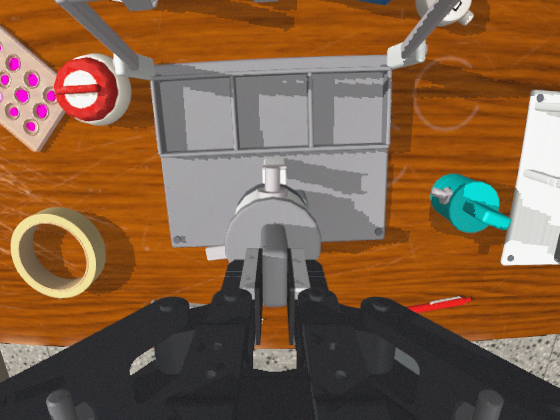

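Run:
```python
from h import *
c=shot('wrist')
for z,L in((.023,[(160,154),(388,149),(235,152),(311,151),(157,77),(387,69)]),(.006,[(173,247),(383,238)])):
    for p in L: print(p,np.round(ray(c,p,z)*1000,1))
for y in (-.0,): print(np.round(pix(c,[[.5735-.035,.2515+s,.023] for s in(-.107,-.035,.035,.107)])))
```

```text
(160, 154) [541.1 353.9  23. ]
(388, 149) [540.7 138.4  23. ]
(235, 152) [540.9 282.5  23. ]
(311, 151) [540.1 211.3  23. ]
(157, 77) [611.2 350.   23. ]
(387, 69) [613.1 142.6  23. ]
(173, 247) [439.3 356.2   6. ]
(383, 238) [444.2 132.7   6. ]
[[381. 151.]
 [305. 153.]
 [231. 155.]
 [156. 157.]]
```

```bash
python3 -m pendant '[[[28,34,0,1,0],[29,35,0,0,0],[0,0,-40,0,0],[0,0,-40,0,0],[0,0,-35,0,0],[0,0,-12,0,0],[0,0,-9,0,0],[0,0,0,0,0]]]';python3 - <<'E'
from h import *
c=shot('wrist','w5.png')
E
```

```text
time_s: 10.85
eef_pos: [0.5755, 0.3172, 0.0644]
eef_rot: [-0.0, 1.0, -0.002, 0.001]
wrist_force: [-1.3, -0.5, -2.3]
opening: 0.114
```

View pics/w5.png

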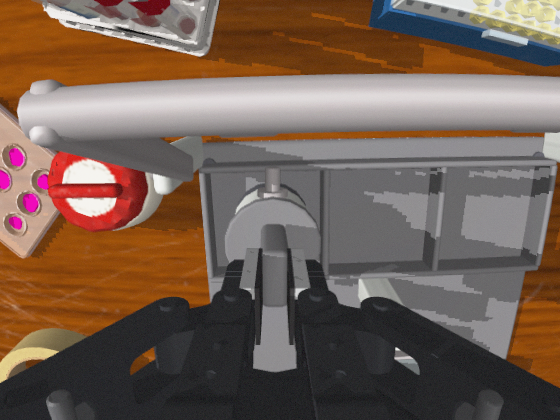

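```bash
python3 -m pendant '[[[0,0,-3,0,0],[0,0,0,0,0],[0,0,0,0,36],[0,0,0,0,36],[0,0,0,0,36],[0,0,50,0,36],[0,0,50,0,36],[0,0,30,0,36]]]'; python3 -m pendant '[[[-4,-50,0,0,36],[-4,-57,0,0,36],[-4,-57,0,0,36],[-4,-57,0,0,36],[-4,-57,0,0,36],[-4,-57,0,0,36],[-4,-57,0,0,36],[-4,-57,0,-1,36]]]';python3 -m pendant '[[[-4,0,0,0,36],[0,0,0,0,36]]]';python3 - <<'E'
from h import *
c=shot('wrist','w6.png');print(monitor.get_obs()['eef_pos'])
for t in 'rotor_stand bucket_1'.split():tips(c,'wrist',t)
c=shot('top','t6.png')
for t in 'carrier bucket_1'.split():tips(c,'top',t)
E
```

```text
time_s: 11.9
eef_pos: [0.5753, 0.3173, 0.1931]
eef_rot: [-0.001, 1.0, -0.002, 0.002]
wrist_force: [0.2, 0.6, -0.0]
opening: 0.419
time_s: 12.9
eef_pos: [0.5418, -0.1339, 0.19]
eef_rot: [0.0, 1.0, -0.011, 0.0]
wrist_force: [-0.2, -0.1, 0.4]
opening: 0.421
time_s: 13.15
eef_pos: [0.5378, -0.1317, 0.1896]
eef_rot: [-0.0, 1.0, -0.011, -0.0]
wrist_force: [-0.0, -0.0, 0.1]
opening: 0.419
[ 0.53804741 -0.13103502  0.18973476]
wrist tip_of rotor_stand 0.73 [545 -94  -3] [236 166]
wrist tip_of bucket_1 0.98 [ 461 -314    0] [446 241]
wrist tip_of bucket_1 0.87 [ 544 -140   28] [283 172]
wrist tip_of bucket_1 0.82 [490  67   0] [ 87 223]
top tip_of carrier 0.66 [469 252  85] [207 223]
top tip_of bucket_1 0.81 [575 318   8] [189 191]
top tip_of bucket_1 0.76 [490  62   3] [267 215]
top tip_of bucket_1 0.51 [ 544 -136   21] [328 198]
top tip_of bucket_1 0.44 [ 461 -313    0] [380 222]
```

```bash
python3 -m pendant '[[[5,-8,-50,0,36],[0,0,-40,0,36],[0,0,-20,0,36],[0,0,0,0,36],[0,0,0,0,36],[0,0,0,0,0],[0,0,0,0,0],[0,0,0,0,0]]]';python3 -m pendant '[[[0,0,0,0,0],[0,0,10,0,0],[0,0,30,0,0],[0,0,40,0,0],[0,0,40,0,0],[0,35,0,0,0],[3,40,0,0,0],[3,0,0,0,0]]]';python3 - <<'E'
from h import *
c=shot('wrist','w7.png')
tips(c,'wrist','bucket_1')
E
```

```text
time_s: 14.45
eef_pos: [0.5442, -0.1401, 0.0814]
eef_rot: [0.0, 1.0, -0.011, 0.001]
wrist_force: [-0.4, 1.2, 6.3]
opening: 0.116
time_s: 15.45
eef_pos: [0.5487, -0.0626, 0.2001]
eef_rot: [-0.0, 1.0, -0.009, -0.0]
wrist_force: [-0.6, -0.4, -2.7]
opening: 0.112
wrist tip_of bucket_1 0.82 [543 -62 146] [273 223]
wrist tip_of bucket_1 0.69 [ 462 -312    1] [498 245]
wrist tip_of bucket_1 0.64 [487  68   2] [154 231]
wrist tip_of bucket_1 0.53 [509 -95  72] [312 232]
```

```bash
python3 -m pendant '[[[3,50,0,1,0],[3,50,0,0,0],[3,50,0,0,0],[4,50,0,0,0],[4,50,0,0,0],[4,50,0,0,0],[4,12,0,0,0],[0,0,0,0,0]]]';python3 -m pendant '[[[0,0,-40,0,0],[0,0,-40,0,0],[0,0,-35,0,0],[0,0,-12,0,0],[0,0,-10,0,0],[0,0,0,0,0]]]';python3 - <<'E'
from h import *
c=shot('wrist','w8.png')
E
```

```text
time_s: 16.55
eef_pos: [0.5745, 0.2464, 0.1995]
eef_rot: [0.0, 1.0, -0.002, -0.0]
wrist_force: [0.1, 0.3, -3.6]
opening: 0.118
time_s: 17.3
eef_pos: [0.5759, 0.2467, 0.0646]
eef_rot: [-0.0, 1.0, -0.003, 0.002]
wrist_force: [-0.3, 0.7, -1.2]
opening: 0.12
```

View pics/w8.png

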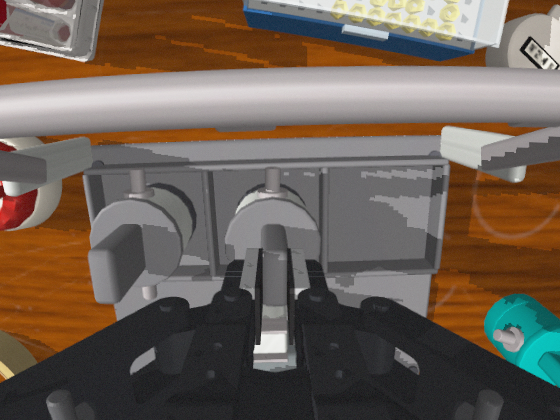

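```bash
python3 -m pendant '[[[0,0,-3,0,0],[0,0,0,0,0],[0,0,0,0,36],[0,0,0,0,36],[0,0,0,0,36],[0,0,50,0,36],[0,0,50,0,36],[0,0,40,0,36]]]'; python3 -m pendant '[[[-15,-60,0,0,36],[-15,-60,0,0,36],[-15,-60,0,0,36],[-15,-60,0,0,36],[-15,-60,0,0,36],[-15,-60,0,0,36],[-15,-60,0,0,36],[-15,-60,0,0,36]]]';python3 -m pendant '[[[-15,-50,0,0,36],[-10,-20,0,0,36],[0,0,0,0,36],[0,0,0,0,36]]]';python3 - <<'E'
from h import *
c=shot('wrist','w9.png');print(monitor.get_obs()['eef_pos'])
tips(c,'wrist','bucket_3');tips(c,'wrist','bucket_3','recognise')
p=c['img'][:,:,::-1]
cv2.imwrite('pics/v9.png',p)
c=shot('side');tips(c,'side','bucket_3');tips(c,'side','bucket_3','recognise')
E
```

```text
time_s: 18.35
eef_pos: [0.5746, 0.247, 0.202]
eef_rot: [-0.0, 1.0, -0.002, 0.001]
wrist_force: [1.3, 0.4, -0.2]
opening: 0.421
time_s: 19.35
eef_pos: [0.4534, -0.2349, 0.2]
eef_rot: [0.0, 1.0, -0.002, 0.0]
wrist_force: [1.5, 1.0, -0.2]
opening: 0.423
time_s: 19.85
eef_pos: [0.4293, -0.3023, 0.1997]
eef_rot: [-0.0, 1.0, -0.002, -0.0]
wrist_force: [0.1, -0.4, -0.3]
opening: 0.421
[ 0.42951655 -0.30198056  0.19977556]
wrist tip_of bucket_3 0.56 [ 459 -314   -2] [286 142]
wrist recognise bucket_3 0.98 [ 462 -313   48] [286 145]
side tip_of bucket_3 0.97 [485  68   4] [286 227]
side tip_of bucket_3 0.61 [575 317   3] [229 289]
side recognise bucket_3 0.85 [571 329  57] [227 279]
side recognise bucket_3 0.76 [567 257  59] [238 258]
side recognise bucket_3 0.76 [ 459 -299   51] [321 141]
side recognise bucket_3 0.62 [481  83  50] [286 220]
```

View pics/v9.png

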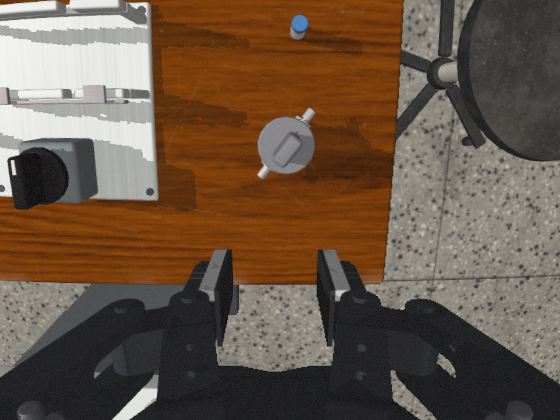

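Run:
```python
from h import *
c=shot('wrist')
a=ray(c,(309,113),.036);b=ray(c,(263,174),.036);d=a-b;print(a,b,(a+b)/2,np.hypot(*d[:2]),np.degrees(np.arctan2(d[1],d[0])))
a=ray(c,(297,139),.088);b=ray(c,(279,161),.088);d=a-b;print((a+b)/2,np.degrees(np.arctan2(d[1],d[0])),np.hypot(*d[:2]))
```

```text
[ 0.48864381 -0.33363338  0.036     ] [ 0.43386967 -0.29240786  0.036     ] [ 0.46125674 -0.31302062  0.036     ] 0.06855471959273628 -36.96679836921852
[ 0.46265016 -0.31326736  0.088     ] -39.095342322419455 0.021573374735778562
```

```bash
python3 -m pendant '[[[8,-3,0,-10,36],[8,-3,0,-10,36],[8,-3,-20,-10,36],[8,-3,-40,-8,36],[0,0,-40,0,36],[0,0,-30,0,36],[0,0,-14,0,36],[0,0,0,0,36]]]';python3 -m pendant '[[[0,0,0,0,0],[0,0,0,0,0],[0,0,0,0,0],[0,0,0,0,0],[0,0,10,0,0],[0,0,40,0,0],[0,0,50,10,0],[0,0,44,10,0]]]';python3 - <<'E'
from h import *
c=shot('wrist','w10.png');print(monitor.get_obs()['eef_pos'])
tips(c,'wrist','bucket_3')
E
```

```text
time_s: 21.2
eef_pos: [0.4609, -0.3145, 0.0554]
eef_rot: [-0.0, 0.945, -0.328, -0.001]
wrist_force: [-0.1, 0.0, -0.5]
opening: 0.419
time_s: 22.2
eef_pos: [0.4608, -0.315, 0.2018]
eef_rot: [0.0, 0.988, -0.156, -0.0]
wrist_force: [1.0, 0.3, -1.4]
opening: 0.119
[ 0.46324912 -0.31735253  0.20867205]
wrist tip_of bucket_3 0.95 [ 458 -314  144] [273 217]
wrist tip_of bucket_3 0.46 [508 -93  70] [ 23 213]
```

View pics/w10.png

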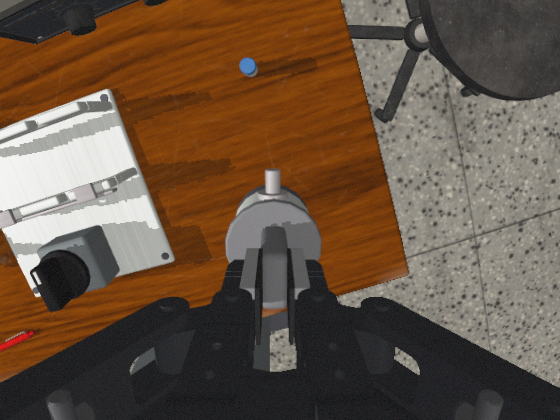

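```bash
python3 -m pendant '[[[8,55,0,6,0],[8,55,0,6,0],[8,55,0,6,0],[8,55,0,0,0],[8,55,0,0,0],[8,55,0,0,0],[8,55,0,0,0],[8,55,0,0,0]]]';python3 -m pendant '[[[25,26,0,0,0],[24,26,0,0,0],[0,0,0,0,0],[0,0,-40,0,0],[0,0,-40,0,0],[0,0,-30,0,0],[0,0,-10,0,0],[0,0,0,0,0]]]';python3 - <<'E'
from h import *
c=shot('wrist','w11.png');print(monitor.get_obs()['eef_pos'],c['origin'])
E
```

```text
time_s: 23.3
eef_pos: [0.5244, 0.1266, 0.199]
eef_rot: [0.0, 1.0, -0.003, -0.001]
wrist_force: [0.8, -0.7, -3.2]
opening: 0.117
time_s: 24.3
eef_pos: [0.5736, 0.1764, 0.0796]
eef_rot: [0.0, 1.0, -0.003, -0.001]
wrist_force: [0.8, -0.6, -2.4]
opening: 0.12
[0.57456106 0.17669197 0.08073998] [0.64329532 0.17561048 0.24419187]
```

View pics/w11.png

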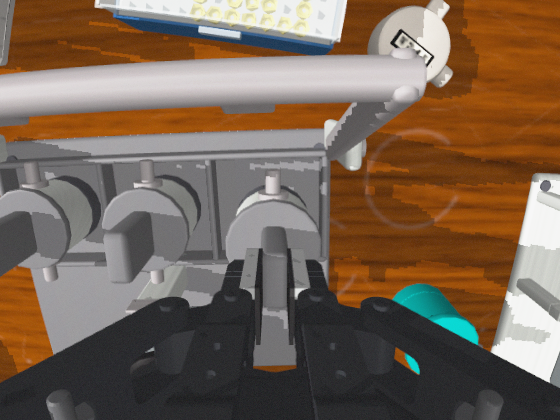

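```bash
python3 -m pendant '[[[0,0,-12,0,0],[0,0,-7,0,0],[0,0,0,0,0],[0,0,0,0,36],[0,0,0,0,36],[0,0,0,0,36],[0,0,50,0,36],[0,0,50,0,36]]]';python3 -m pendant '[[[-20,20,50,0,36],[-30,20,30,0,36],[-30,20,0,0,36],[0,10,0,0,36],[0,0,0,0,36],[0,0,0,0,36]]]';python3 - <<'E'
from h import *
c=shot('wrist','w12.png');print(monitor.get_obs()['eef_pos'],c['origin'])
for t in 'bucket_1 bar_mid carrier bar_catch'.split():tips(c,'wrist',t)
for n in('top','side'):
    c=shot(n,n+'12.png')
    for t in 'bucket_1 bar_mid bar_catch carrier_knob_grip'.split():tips(c,n,t)
E
```

```text
time_s: 25.35
eef_pos: [0.5735, 0.1768, 0.1611]
eef_rot: [0.0, 1.0, -0.002, -0.001]
wrist_force: [0.0, -0.3, 0.0]
opening: 0.425
time_s: 26.1
eef_pos: [0.4948, 0.2464, 0.2403]
eef_rot: [0.0, 1.0, -0.003, -0.0]
wrist_force: [-0.7, -0.5, -0.1]
opening: 0.423
[0.49475209 0.24630349 0.24025372] [0.56438902 0.24561709 0.40494011]
wrist tip_of bucket_1 0.88 [576 321   5] [203  90]
wrist tip_of bucket_1 0.72 [572 180   5] [336  93]
wrist tip_of bucket_1 0.61 [572 247   6] [273  93]
wrist tip_of bucket_1 0.6 [487  65   1] [431 171]
wrist tip_of bar_catch 0.67 [516 250  66] [270 154]
top tip_of bucket_1 0.74 [490  60   0] [268 215]
top tip_of bucket_1 0.57 [572 247   6] [211 192]
top tip_of bucket_1 0.47 [569 179   8] [232 192]
top tip_of bar_mid 0.84 [643 256 161] [201 164]
top tip_of bar_catch 0.93 [525 252  71] [207 205]
top tip_of bar_catch 0.46 [570 178   6] [232 192]
top tip_of carrier_knob_grip 0.37 [470 250  87] [207 222]
side tip_of bucket_1 0.97 [488  67   5] [285 227]
side tip_of bucket_1 0.89 [574 183   9] [245 250]
side tip_of bucket_1 0.85 [577 248   7] [236 268]
side tip_of bucket_1 0.78 [576 324   6] [228 290]
side tip_of bar_mid 0.84 [642 255 166] [206 223]
side tip_of bar_catch 0.8 [525 254  69] [253 257]
side tip_of carrier_knob_grip 0.57 [471 252  88] [274 256]
side tip_of carrier_knob_grip 0.53 [574 321   7] [229 289]
```

View pics/w12.png

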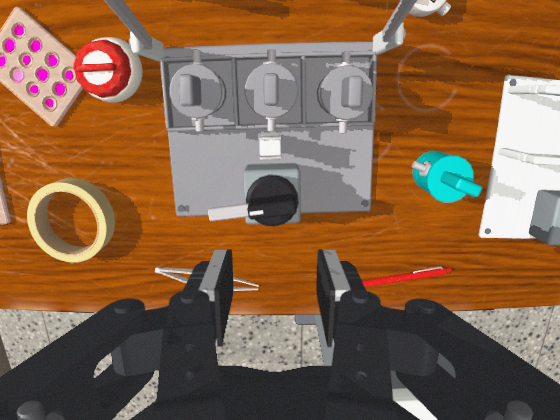

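```bash
python3 -m pendant '[[[18,-4,0,10,50],[18,-4,0,10,50],[18,-4,0,10,50],[18,-4,0,10,50],[18,-4,0,10,50],[18,-4,0,10,50],[18,-5,0,10,50],[21,-5,0,10,50]]]';python3 -m pendant '[[[0,0,0,10,50],[0,0,-30,0,50],[0,0,-30,0,50],[0,0,0,0,50]]]';python3 - <<'E'
from h import *
c=shot('wrist','w13.png');print(monitor.get_obs()['eef_pos'],c['origin'])
E
```

```text
time_s: 27.85
eef_pos: [0.6417, 0.213, 0.2409]
eef_rot: [-0.0, 0.766, 0.643, -0.0]
wrist_force: [-0.1, -0.1, 0.3]
opening: 0.585
time_s: 28.35
eef_pos: [0.6391, 0.2127, 0.1776]
eef_rot: [-0.002, 0.709, 0.706, -0.003]
wrist_force: [-0.5, -1.2, -0.2]
opening: 0.586
[0.64045377 0.21292927 0.17995871] [0.64056857 0.2816804  0.34231052]
```

View pics/w13.png

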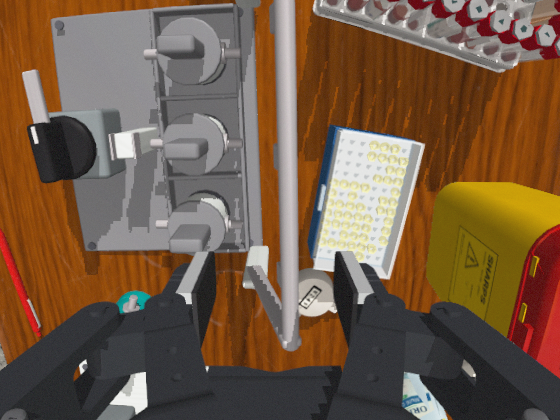

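```bash
python3 -m pendant '[[[2,0,-28,0,50],[0,0,0,0,50],[0,0,0,0,0],[0,0,0,0,0],[0,0,0,0,0],[0,0,0,0,0]]]';python3 -m pendant '[[[-10,0,2,0,0],[-10,0,1,0,0],[-10,0,0,0,0],[-9,0,-2,0,0],[0,0,0,0,0]]]'
```

```text
time_s: 29.15
eef_pos: [0.6434, 0.2131, 0.1534]
eef_rot: [0.0, 0.709, 0.706, 0.0]
wrist_force: [-0.2, -0.2, 0.2]
opening: -0.001
time_s: 29.78
eef_pos: [0.6033, 0.2131, 0.1537]
eef_rot: [-0.0, 0.709, 0.706, -0.0]
wrist_force: [0.2, -0.2, -0.6]
opening: -0.001
```

Run:
```python
from h import *
c=shot('wrist','w14.png');print(monitor.get_obs()['eef_pos'],c['origin'])
s=shot('side','s14.png');tips(s,'side','bar_mid');t=shot('top');tips(t,'top','bar_mid')
x=cv2.resize(s['img'][150:310,150:350,::-1],None,fx=2,fy=2)
y=cv2.resize(c['img'][:,:,::-1],(400,300));
cv2.imwrite('pics/v14.png',np.hstack([x,cv2.copyMakeBorder(y,0,20,0,0,0)]))
```

```text
[0.60387018 0.21305235 0.15388026] [0.60379573 0.28196456 0.31842278]
side tip_of bar_mid 0.71 [644 252 167] [205 222]
```

View pics/v14.png

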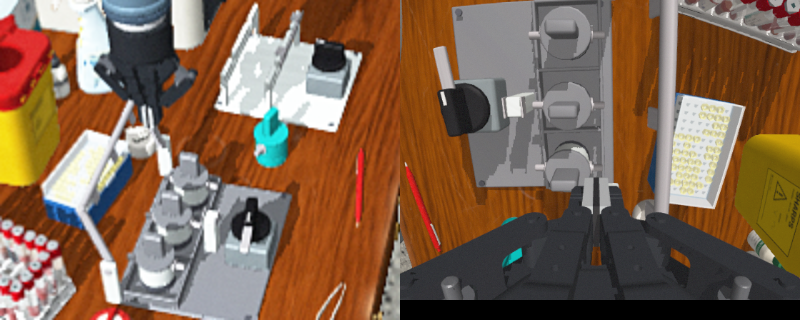

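Run:
```python
from h import *
c=shot('wrist')
im=c['img'][:,:,::-1]
cv2.imwrite('pics/v15.png',cv2.resize(im[150:420,220:500],None,fx=2,fy=2))
print(np.round(pix(c,[[.604,.213,.154],[.643,.215,.164],[.643,.142,.164],[.643,.25,.164],[.643,.358,.164]])))
print(c['orientation'])
for z in (.13,.14,.15,.16,.17): print(z,np.round(ray(c,(351,298),z)*1000))
# top camera: rod ends at v1 crop (127,36),(318,30)->
t=shot('top')
for u in((127,37),(317,31)): print([np.round(ray(t,(u[0]/2.66+120,u[1]/2.66+150),z)*1000).tolist() for z in(.15,.165)])
```

```text
[[273. 247.]
 [358. 251.]
 [348. 378.]
 [362. 176.]
 [372. -96.]]
[ 1.38044225e-01  9.90422921e-01 -2.41605774e-03 -6.26636618e-04]
0.13 [649. 170. 130.]
0.14 [647. 176. 140.]
0.15 [645. 182. 150.]
0.16 [642. 188. 160.]
0.17 [640. 194. 170.]
[[645.0, 358.0, 150.0], [643.0, 355.0, 165.0]]
[[648.0, 144.0, 150.0], [645.0, 143.0, 165.0]]
```

View pics/v15.png

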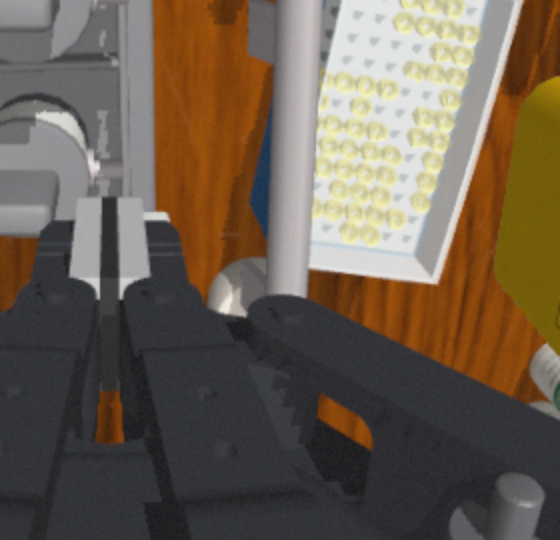

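```bash
python3 -m pendant '[[[0,0,50,0,0],[40,0,10,0,0],[40,0,0,0,0],[0,0,-30,0,0],[0,0,-30,0,0],[0,0,-22,0,0],[0,0,0,0,0]]]';python3 -m pendant '[[[-8,0,0,0,0],[-8,0,0,0,0],[-8,0,0,0,0],[-8,0,0,0,0],[-8,0,0,0,0],[0,0,0,0,0]]]';python3 - <<'E'
from h import *
s=shot('side','s16.png');tips(s,'side','bar_mid');t=shot('top');tips(t,'top','bar_mid')
E
```

```text
time_s: 31.0
eef_pos: [0.6827, 0.2128, 0.1293]
eef_rot: [-0.001, 0.709, 0.706, -0.002]
wrist_force: [-0.7, 0.0, 0.1]
opening: 0.001
time_s: 31.75
eef_pos: [0.6432, 0.2131, 0.1317]
eef_rot: [-0.0, 0.709, 0.706, -0.0]
wrist_force: [-0.0, -0.7, 1.0]
opening: 0.001
side tip_of bar_mid 0.69 [620 258 173] [214 224]
top tip_of bar_mid 0.5 [621 256 167] [201 171]
top tip_of bar_mid 0.46 [569 179  10] [232 192]
```

```bash
python3 -m pendant '[[[-10,0,0,0,0],[-10,0,0,0,0],[-10,0,-3,0,0],[-10,0,-3,0,0],[-10,0,-4,0,0],[-10,0,-5,0,0],[-10,0,-5,0,0],[-6,0,0,0,0]]]';python3 - <<'E'
from h import *
s=shot('side','s17.png');tips(s,'side','bar_mid');t=shot('top');tips(t,'top','bar_mid')
E
```

```text
time_s: 32.95
eef_pos: [0.5669, 0.213, 0.1111]
eef_rot: [-0.0, 0.709, 0.706, -0.001]
wrist_force: [0.9, -0.7, -0.2]
opening: 0.001
side tip_of bar_mid 0.74 [545 253 142] [244 236]
side tip_of bar_mid 0.4 [545 -96  -5] [280 189]
```

```bash
python3 -m pendant '[[[10,0,20,0,0],[0,0,50,0,0],[-20,0,0,0,0],[-17,0,0,0,0],[0,0,-30,0,0],[-4,0,-12,0,0],[-3,0,-10,0,0],[-3,0,-10,0,0]]]';python3 -m pendant '[[[-3,0,-10,0,0],[-3,0,-9,0,0],[-2,0,-9,0,0],[-1,0,-5,0,0],[0,0,-4,0,0],[0,0,0,0,0]]]';python3 - <<'E'
from h import *
s=shot('side','s18.png');tips(s,'side','bar_mid');t=shot('top');tips(t,'top','bar_mid')
E
```

```text
time_s: 34.15
eef_pos: [0.5315, 0.2131, 0.1198]
eef_rot: [0.0, 0.709, 0.705, 0.0]
wrist_force: [0.2, 0.2, -0.0]
opening: -0.0
time_s: 34.9
eef_pos: [0.5222, 0.213, 0.0827]
eef_rot: [-0.0, 0.709, 0.706, -0.0]
wrist_force: [0.6, -1.0, 0.4]
opening: 0.001
side tip_of bar_mid 0.62 [546 250 142] [244 235]
```

Run:
```python
from h import *
s=cv2.imread('pics/s18.png');w_=shot('wrist')['img'][:,:,::-1]
x=cv2.resize(s[160:310,170:310],None,fx=2.8,fy=2.8,interpolation=2)
y=cv2.resize(w_,(400,300))
cv2.imwrite('pics/v18.png',np.hstack([x,cv2.copyMakeBorder(y,0,120,0,0,0)]))
```

```text
(no output)
```

View pics/v18.png

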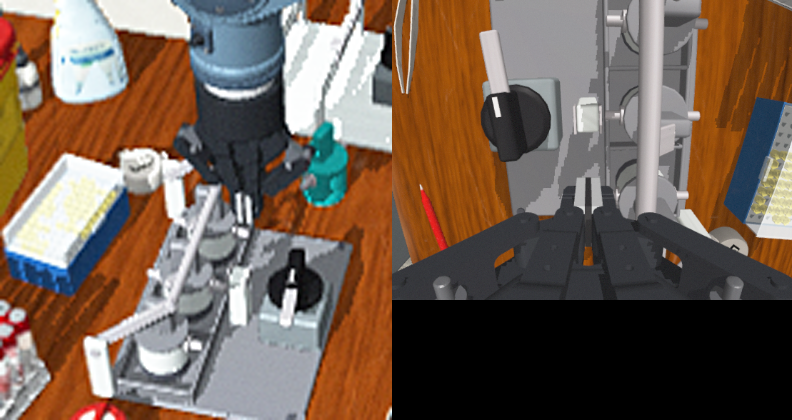

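```bash
python3 -m pendant '[[[-4,0,50,0,0],[0,0,40,0,0],[16,0,0,0,0],[16,0,0,0,0],[0,0,-25,0,0],[-3,0,-10,0,0],[-3,0,-6,0,0],[0,0,0,0,0]]]';python3 - <<'E'
from h import *
s=shot('side');tips(s,'side','bar_mid');c=shot('wrist','w19.png');tips(c,'wrist','bar_mid')
E
```

```text
time_s: 36.15
eef_pos: [0.5437, 0.2131, 0.1319]
eef_rot: [-0.0, 0.709, 0.706, -0.0]
wrist_force: [0.6, 0.0, 0.0]
opening: -0.0
side tip_of bar_mid 0.73 [545 256 143] [244 237]
wrist tip_of bar_mid 0.74 [544 246 136] [273 182]
```

```bash
python3 -m pendant '[[[0,0,-5,0,0],[-3,0,-5,0,0],[-3,0,-5,0,0],[-2,0,-5,0,0],[0,0,0,0,0]]]';python3 - <<'E'
from h import *
s=shot('side');tips(s,'side','bar_mid');c=shot('wrist','w20.png');tips(c,'wrist','bar_mid')
y=cv2.resize(c['img'][100:300,180:400,::-1],None,fx=2,fy=2);cv2.imwrite('pics/v20.png',y)
E
```

```text
time_s: 36.98
eef_pos: [0.5344, 0.213, 0.1111]
eef_rot: [-0.001, 0.709, 0.706, -0.001]
wrist_force: [-5.0, -0.1, 2.0]
opening: 0.003
side tip_of bar_mid 0.87 [544 251 137] [245 237]
wrist tip_of bar_mid 0.64 [543 248 134] [294 187]
```

```bash
cat > rod.py <<'E'
from h import *
def rod(lo=None,hi=None,rows=(60,90,120,150)):
    c=shot('wrist');g=cv2.cvtColor(c['img'],cv2.COLOR_RGB2GRAY).astype(float)
    for r in rows:
        row=g[r-2:r+3].mean(0);d=np.gradient(row)
        k=[(i,int(d[i])) for i in range(200,400) if abs(d[i])>6 and abs(d[i])==abs(d[i-2:i+3]).max()]
        print(r,k)
    return c
if __name__=='__main__':
    c=rod();print(c['origin'],monitor.get_obs()['wrist_force'])
    for x,z in((.542,.126),(.545,.134),(.548,.137)): print(x,z,[np.round(pix(c,[[x-.005,y,z],[x+.005,y,z]])).tolist() for y in(.25,.27,.29)])
E
python3 rod.py
```

```text
60 [(267, -21), (277, 25), (290, -17), (293, 12), (299, 8), (311, -6), (317, -24), (368, 16), (377, -23), (381, 16), (386, 22), (395, -24)]
90 [(269, -19), (278, 8), (282, 27), (293, 13), (299, 7), (317, -26), (374, -16), (383, 19), (394, -21)]
120 [(214, -17), (222, 29), (259, -20), (278, 24), (281, -28), (293, 15), (299, 7), (300, 7), (317, -39), (343, 25), (360, -6), (373, -19), (379, 27), (392, -20)]
150 [(207, 59), (216, -18), (224, 33), (239, 53), (243, -11), (259, 8), (264, -25), (269, -36), (277, 10), (284, 15), (288, 18), (292, -40), (301, 7), (319, -16), (377, 26), (394, -39)]
[0.53581324 0.28185873 0.27622622] [-5.48529304 -0.94573206  3.79304763]
0.542 0.126 [[[279.0, 179.0], [302.0, 179.0]], [[279.0, 131.0], [303.0, 131.0]], [[279.0, 80.0], [304.0, 80.0]]]
0.545 0.134 [[[286.0, 183.0], [311.0, 183.0]], [[287.0, 133.0], [312.0, 132.0]], [[287.0, 79.0], [313.0, 79.0]]]
0.548 0.137 [[[294.0, 185.0], [320.0, 185.0]], [[295.0, 133.0], [321.0, 133.0]], [[295.0, 78.0], [322.0, 78.0]]]
```

Run:
```python
import cv2,numpy as np
for f in('w19.png','w20.png'):
    g=cv2.imread('pics/'+f,0).astype(float)
    for r in(30,60,90,120):
        d=np.gradient(g[r-2:r+3].mean(0))
        print(f,r,[(i,int(d[i])) for i in range(200,400) if abs(d[i])>6 and abs(d[i])==abs(d[i-2:i+3]).max()])
```

```text
w19.png 30 [(254, -21), (261, 20), (265, -29), (271, 15), (277, 8), (291, -11), (303, -34), (306, 11), (310, 11), (316, 6), (353, -15), (358, -15), (365, 6), (374, -14), (378, -7)]
w19.png 60 [(255, -21), (262, 20), (266, -24), (278, 8), (294, -21), (347, 6), (354, -27), (359, 16), (365, 23), (373, -20)]
w19.png 90 [(256, -21), (264, 8), (268, 28), (279, 8), (294, -26), (354, -16), (361, 17), (372, -24)]
w19.png 120 [(204, -18), (213, 28), (247, -20), (267, -30), (274, 19), (278, 8), (294, -29), (321, 18), (339, -11), (353, -21), (358, 31), (372, -21)]
w20.png 30 [(266, -21), (276, 31), (290, -31), (298, 8), (315, -9), (321, -44), (331, 9), (386, -6), (396, -18)]
w20.png 60 [(267, -21), (277, 26), (290, -16), (293, 13), (299, 7), (311, -6), (317, -24), (368, 19), (377, -23), (382, 14), (387, 23), (395, -20)]
w20.png 90 [(269, -20), (278, 12), (283, 23), (286, -17), (293, 14), (299, 7), (317, -25), (374, -17), (383, 18), (394, -21)]
w20.png 120 [(214, -18), (223, 29), (259, -20), (282, -26), (294, 15), (300, 8), (317, -38), (321, 6), (343, 24), (361, -6), (373, -20), (380, 28), (393, -23)]
```

```bash
python3 -m pendant '[[[-4,0,30,0,0],[0,0,40,0,40],[16,0,0,0,40],[0,0,0,0,40]]]'
python3 - <<'E'
from rod import *
c=rod();p=monitor.get_obs()['eef_pos'];print(p,c['origin'],pix(c,[p]))
for x,z in((.547,.127),(.547,.135)): print(x,z,[np.round(pix(c,[[x-.005,y,z],[x+.005,y,z]])).tolist() for y in(.25,.27,.29)])
s=shot('side','s21.png')
for a in(.6,.7,.8): print(a,np.round(pix(s,[[.619-.097*np.cos(a),.249+y,.07+.097*np.sin(a)] for y in(-.108,.108)]),1).tolist())
E
```

```text
time_s: 37.72
eef_pos: [0.5492, 0.2129, 0.1823]
eef_rot: [0.001, 0.709, 0.705, 0.001]
wrist_force: [-0.2, 0.1, 0.4]
opening: 0.466
60 [(251, -20), (260, 18), (264, 12), (274, -11), (285, -16), (334, 8), (337, -13), (341, 11), (347, 14), (354, -19)]
90 [(253, -15), (261, 21), (265, 12), (277, -24), (337, -21), (342, 18), (353, -23), (393, -7)]
120 [(210, -20), (217, 30), (246, -19), (262, 20), (266, 12), (277, -30), (282, -7), (287, 7), (307, 17), (325, -9), (336, -16), (340, 39), (345, 8), (352, -25), (384, -11), (392, 6)]
150 [(205, 60), (212, -23), (219, 34), (230, 60), (233, -15), (248, -42), (251, -34), (256, -11), (263, 22), (267, 11), (273, -6), (279, 18), (297, -23), (325, -8), (328, 10), (336, -25), (339, 28), (344, 6), (352, -23), (362, 6), (377, -8), (390, 7), (395, -7)]
[0.54813602 0.2128874  0.18146248] [0.54942685 0.28171755 0.34709394] [[272.04160962 246.54798963]]
0.547 0.127 [[[262.0, 155.0], [278.0, 155.0]], [[262.0, 122.0], [278.0, 122.0]], [[261.0, 87.0], [278.0, 87.0]]]
0.547 0.135 [[[262.0, 157.0], [279.0, 157.0]], [[261.0, 122.0], [279.0, 122.0]], [[261.0, 86.0], [278.0, 86.0]]]
0.6 [[259.6, 211.0], [234.1, 272.9]]
0.7 [[257.3, 208.5], [231.5, 270.4]]
0.8 [[254.7, 206.1], [228.6, 267.9]]
```

```bash
python3 -m pendant '[[[-1,0,-30,0,40],[0,0,-25,0,40],[0,0,-17,0,40],[0,0,0,0,40],[0,0,0,0,0],[0,0,0,0,0],[0,0,0,0,0],[0,0,0,0,0]]]'
```

```text
time_s: 38.83
eef_pos: [0.5475, 0.2132, 0.1106]
eef_rot: [0.0, 0.709, 0.706, 0.0]
wrist_force: [-0.8, 0.4, 2.5]
opening: 0.081
```

```bash
python3 -m pendant '[[[-4,0,-5,0,0],[-4,0,-5,0,0],[-5,0,-8,0,0],[-4,0,-9,0,0],[0,0,0,0,0]]]'
python3 - <<'E'
from rod import *
c=rod();s=shot('side','s22.png');tips(s,'side','bar_mid');tips(c,'wrist','bar_mid')
E
```

```text
time_s: 39.45
eef_pos: [0.5304, 0.2127, 0.0819]
eef_rot: [0.0, 0.709, 0.705, 0.0]
wrist_force: [4.6, -1.1, -2.5]
opening: 0.082
60 [(254, -17), (258, 13), (262, 7), (281, -26), (284, 26), (288, -14), (301, -20), (313, -16), (318, 16), (323, -10), (328, 6), (382, 20), (393, -11), (397, -13)]
90 [(255, -16), (259, 11), (263, 7), (282, -26), (293, -17), (392, -8)]
120 [(212, -15), (222, 29), (256, -19), (260, 12), (283, -25), (289, -21), (325, -6), (334, 6), (361, 26), (391, -20)]
150 [(203, 55), (214, -16), (224, 31), (235, -8), (242, 35), (258, -57), (261, 12), (283, -24), (286, 29), (291, -17), (306, 7), (313, 24)]
side tip_of bar_mid 0.57 [528 252 109] [252 246]
wrist tip_of bar_mid 0.62 [527 248 107] [264 189]
```

```bash
python3 -m pendant '[[[-3,0,-9,0,0],[-2,0,-9,0,0],[-1,0,-9,0,0],[0,0,-6,0,0],[0,0,0,0,0]]]'
python3 - <<'E'
from rod import *
c=rod();s=shot('side','s23.png');tips(s,'side','bar_mid');tips(c,'wrist','bar_mid')
E
```

```text
time_s: 40.28
eef_pos: [0.5234, 0.2123, 0.0487]
eef_rot: [-0.0, 0.709, 0.706, -0.001]
wrist_force: [0.2, -6.3, 2.1]
opening: 0.083
60 [(253, -21), (276, -10), (280, -14), (288, -21), (297, -18), (300, 27), (306, -14), (308, 14), (317, -21), (340, -14), (346, 16), (362, -9)]
90 [(254, -22), (277, -11), (280, -13), (287, -21), (298, -17), (308, 6)]
120 [(216, -13), (227, 17), (257, 16), (278, -11), (282, -24), (301, 25), (306, -28), (395, 9)]
150 [(201, 35), (218, -14), (229, 17), (239, 7), (253, 13), (256, -11), (259, 15), (279, -11), (283, 35), (288, -50), (298, -16), (301, 26), (307, -23), (325, -21), (329, 22), (338, -7), (342, 18)]
side tip_of bar_mid 0.67 [518 253  80] [256 255]
side tip_of bar_mid 0.52 [574 255   5] [237 270]
wrist tip_of bar_mid 0.82 [520 246  75] [266 193]
```

```bash
python3 -m pendant '[[[0,0,-3,0,0],[0,0,-1,0,0],[0,0,0,0,0]]]';python3 -m pendant '[[[0,0,-2,0,0],[0,0,0,0,0]]]'
```

```text
time_s: 40.85
eef_pos: [0.5231, 0.2125, 0.0448]
eef_rot: [-0.0, 0.709, 0.706, -0.001]
wrist_force: [0.8, -5.0, -0.3]
opening: 0.082
time_s: 41.1
eef_pos: [0.5232, 0.2125, 0.0442]
eef_rot: [-0.0, 0.709, 0.706, -0.001]
wrist_force: [-4.5, -6.5, 12.7]
opening: 0.081
```

```bash
python3 -m pendant '[[[0,0,-2,0,0],[0,0,0,0,0]]]';python3 -m pendant '[[[0,0,-2,0,0],[0,0,0,0,0]]]'
```

```text
time_s: 41.35
eef_pos: [0.5233, 0.2125, 0.044]
eef_rot: [-0.0, 0.708, 0.706, -0.001]
wrist_force: [-10.7, -8.8, 26.0]
opening: 0.081
time_s: 41.6
eef_pos: [0.5234, 0.2125, 0.0438]
eef_rot: [-0.0, 0.708, 0.706, -0.001]
wrist_force: [-16.6, -10.7, 40.0]
opening: 0.082
```

```bash
python3 -m pendant '[[[0,0,5,0,0],[0,0,0,0,26],[0,0,0,0,26],[0,0,0,0,26],[0,0,40,0,26],[0,0,40,0,26],[-30,10,40,0,40],[-30,30,0,0,40]]]'
python3 - <<'E'
from rod import *
c=shot('wrist','w24.png');print(monitor.get_obs()['eef_pos'])
for t in 'bar_mid bar_catch carrier_knob_grip bucket_1'.split():tips(c,'wrist',t)
s=shot('side','s24.png')
for t in 'bar_mid carrier_knob_grip'.split():tips(s,'side',t)
s=shot('top','t24.png')
for t in 'bar_mid carrier_knob_grip'.split():tips(s,'top',t)
E
```

```text
time_s: 42.6
eef_pos: [0.4662, 0.2535, 0.1685]
eef_rot: [0.001, 0.71, 0.705, 0.003]
wrist_force: [0.7, 0.7, -0.0]
opening: 0.468
[0.46089645 0.25677086 0.16637055]
wrist tip_of bar_mid 0.9 [520 250  70] [346 200]
wrist tip_of bar_catch 0.62 [521 250  71] [346 201]
wrist tip_of carrier_knob_grip 0.8 [467 249  88] [275 209]
wrist tip_of bucket_1 0.94 [571 245  10] [387 188]
wrist tip_of bucket_1 0.88 [489  67   1] [296 347]
wrist tip_of bucket_1 0.75 [576 323   9] [398 102]
wrist tip_of bucket_1 0.67 [571 179   6] [381 252]
side tip_of bar_mid 0.72 [521 251  75] [255 255]
side tip_of carrier_knob_grip 0.84 [473 251  89] [273 255]
side tip_of carrier_knob_grip 0.42 [575 253   3] [237 270]
side tip_of carrier_knob_grip 0.27 [430 486   1] [266 359]
top tip_of bar_mid 0.67 [572 178   9] [232 191]
top tip_of bar_mid 0.65 [520 252  70] [207 206]
top tip_of bar_mid 0.28 [526 250  69] [208 204]
top tip_of carrier_knob_grip 0.49 [469 251  86] [207 222]
```

Run:
```python
from h import *
K0=np.array([.469,.2505])
def prof(c,K0):
  g=cv2.cvtColor(c['img'],cv2.COLOR_RGB2GRAY)
  for r in(.035,.045,.053):
    out=[]
    for d in range(75,135,3):
        p=K0+r*np.array([np.cos(np.radians(d)),np.sin(np.radians(d))])
        u,v=pix(c,[[*p,.083]])[0];out.append(int(g[int(round(v)),int(round(u))]))
    print(r,out)
c=shot('wrist');print(c['origin']);prof(c,K0);t=shot('top');prof(t,K0)
```

```text
[0.46515038 0.32136626 0.32924241]
0.035 [142, 137, 138, 136, 145, 204, 207, 210, 209, 212, 177, 136, 145, 165, 175, 180, 174, 171, 171, 158]
0.045 [160, 160, 161, 160, 158, 164, 209, 213, 210, 213, 156, 160, 162, 160, 161, 160, 115, 98, 102, 96]
0.053 [161, 161, 160, 162, 161, 161, 208, 212, 209, 200, 161, 161, 160, 161, 130, 104, 104, 96, 98, 102]
0.035 [123, 123, 125, 121, 121, 117, 117, 112, 112, 107, 100, 100, 95, 95, 90, 88, 85, 85, 79, 79]
0.045 [134, 132, 127, 127, 123, 120, 116, 116, 111, 107, 107, 100, 95, 91, 90, 86, 81, 80, 74, 74]
0.053 [137, 135, 131, 131, 127, 124, 120, 116, 114, 109, 104, 100, 94, 90, 90, 84, 80, 73, 73, 67]
```

```bash
python3 -m pendant '[[[6,-2,0,9,40],[0,0,0,0,40]]]'; python3 -m pendant '[[[0,0,-40,0,40],[0,0,-30,0,40],[0,0,-20,0,40],[0,0,-6,0,40],[0,0,0,0,40],[0,0,0,0,40]]]'
```

```text
time_s: 43.5
eef_pos: [0.4705, 0.2508, 0.1649]
eef_rot: [0.0, 0.652, 0.758, 0.0]
wrist_force: [-0.4, 0.1, 1.2]
opening: 0.467
time_s: 44.25
eef_pos: [0.471, 0.2513, 0.07]
eef_rot: [0.001, 0.651, 0.759, 0.001]
wrist_force: [0.1, 0.6, 0.3]
opening: 0.473
```

```bash
python3 -m pendant '[[[0,0,0,0,0],[0,0,0,0,0],[0,0,0,0,0],[0,0,0,0,0]]]'; python3 -m pendant '[[[0,0,0,-10,0],[0,0,0,-10,0],[0,0,0,-10,0],[0,0,0,-10,0],[0,0,0,-10,0],[0,0,0,-10,0],[0,0,0,-10,0],[0,0,0,-10,0]]]';python3 -m pendant '[[[0,0,0,-10,0],[0,0,0,-8,0],[0,0,0,0,0],[0,0,0,0,0]]]'
```

```text
time_s: 44.75
eef_pos: [0.4692, 0.251, 0.0698]
eef_rot: [-0.001, 0.651, 0.759, -0.001]
wrist_force: [-7.3, -1.3, 9.1]
opening: 0.108
time_s: 45.75
eef_pos: [0.4711, 0.2499, 0.0699]
eef_rot: [0.001, 0.987, 0.16, 0.001]
wrist_force: [0.0, -6.3, 5.3]
opening: 0.109
time_s: 46.25
eef_pos: [0.4712, 0.2494, 0.0699]
eef_rot: [0.001, 1.0, 0.007, 0.001]
wrist_force: [0.3, -8.9, 4.6]
opening: 0.105
```

Tool turned 98° in one grasp. Next: release, back off, and check.

```bash
python3 -m pendant '[[[0,0,0,0,40],[0,0,0,0,40],[0,0,0,0,40],[0,0,50,0,40],[-20,0,50,0,40],[-30,0,30,0,40],[-20,0,0,0,40],[0,0,0,0,40]]]'
python3 - <<'E'
from h import *
c=shot('wrist','w25.png');print(monitor.get_obs()['eef_pos'])
for t in 'bar_mid bar_catch carrier_knob_grip stand_knob_grip bucket_1'.split():tips(c,'wrist',t)
g=cv2.cvtColor(c['img'],cv2.COLOR_RGB2GRAY);h=cv2.cvtColor(c['img'],cv2.COLOR_RGB2HSV)
for r in(.035,.045,.053):
    print(r,[int(g[tuple(np.round(pix(c,[[.4705+r*np.cos(np.radians(d)),.2505+r*np.sin(np.radians(d)),.083]])[0][::-1]).astype(int))]) for d in range(-45,50,5)])
for n in('side','top'):
    s=shot(n,n+'25.png')
    for t in 'bar_mid bucket_1 vial tape_roll stand_knob_grip'.split():tips(s,n,t)
    if n=='side':
        a=cv2.imread('pics/side0.png')
E
```

```text
time_s: 47.25
eef_pos: [0.3994, 0.2514, 0.1993]
eef_rot: [-0.0, 1.0, 0.007, 0.0]
wrist_force: [0.2, -0.7, -0.1]
opening: 0.47
[0.40007127 0.25123587 0.19902292]
wrist tip_of bar_mid 0.57 [518 249  72] [280  35]
wrist tip_of bar_catch 0.57 [517 249  71] [279  37]
wrist tip_of carrier_knob_grip 0.93 [467 251  86] [275 104]
wrist tip_of bucket_1 0.92 [487  67   0] [462  88]
0.035 [125, 124, 125, 124, 122, 123, 121, 184, 220, 222, 230, 128, 121, 123, 124, 123, 136, 168, 171]
0.045 [126, 121, 122, 124, 124, 125, 125, 221, 219, 222, 231, 160, 123, 125, 123, 169, 168, 168, 169]
0.053 [122, 170, 169, 125, 174, 213, 209, 163, 215, 225, 230, 222, 225, 218, 201, 147, 160, 167, 167]
side tip_of bar_mid 0.61 [519 252  75] [256 256]
side tip_of bucket_1 0.94 [486  65   2] [286 227]
side tip_of bucket_1 0.93 [576 321   6] [228 289]
side tip_of bucket_1 0.92 [576 249   6] [237 268]
side tip_of bucket_1 0.86 [585 174   8] [242 247]
side tip_of tape_roll 0.57 [431 485   2] [266 358]
side tip_of stand_knob_grip 0.53 [439 -96  89] [315 171]
side tip_of stand_knob_grip 0.24 [575 253   2] [237 270]
top tip_of bar_mid 0.93 [522 250  70] [208 206]
top tip_of bucket_1 0.68 [576 249   8] [210 190]
top tip_of bucket_1 0.56 [587 170   8] [234 186]
top tip_of bucket_1 0.53 [489  60   4] [268 216]
top tip_of bucket_1 0.48 [581 318   6] [190 189]
top tip_of bucket_1 0.24 [517 256  71] [206 207]
top tip_of vial 0.49 [ 562 -321   -4] [382 191]
top tip_of tape_roll 0.56 [432 486  -2] [140 236]
top tip_of tape_roll 0.36 [434 -91  87] [317 232]
top tip_of tape_roll 0.29 [517 252  71] [207 207]
top tip_of stand_knob_grip 0.71 [577 249   8] [210 190]
top tip_of stand_knob_grip 0.54 [437 -93  86] [318 231]
```

```bash
python3 -m pendant '[[[30,-10,20,0,40],[30,-10,20,0,40],[30,-10,0,0,40],[0,0,0,0,40],[0,0,0,0,40]]]'
python3 - <<'E'
from h import *
c=shot('wrist','w26.png');print(monitor.get_obs()['eef_pos'],c['origin'])
for f in('tip_of','recognise'):tips(c,'wrist','bucket_3',f)
hsv=cv2.cvtColor(c['img'],cv2.COLOR_RGB2HSV)
for n in('side','top'):
    s=shot(n)
    for f in('tip_of','recognise'):tips(s,n,'bucket_3',f)
P=pix(c,[[.585,.172,.05],[.585,.172,.094],[.574,.249,.094],[.574,.319,.094]]);print(np.round(P))
g=cv2.cvtColor(c['img'],cv2.COLOR_RGB2GRAY)
# coarse ascii of right bay and the middle bay
u0,v0=[int(k) for k in P[0]]
sm=cv2.resize(g[max(v0-50,0):v0+50,u0-110:u0+50],(80,36),interpolation=cv2.INTER_AREA)
ch=" .:-=+*#%@"
for r in sm: print(''.join(ch[min(9,int(k)*10//256)] for k in r))
E
```

```text
time_s: 48.78
eef_pos: [0.4894, 0.2211, 0.2384]
eef_rot: [0.0, 1.0, 0.006, -0.001]
wrist_force: [-0.2, 0.1, -0.4]
opening: 0.468
[0.48918119 0.22126758 0.23843843] [0.55910555 0.22147388 0.4029981 ]
wrist tip_of bucket_3 0.92 [583 169   5] [325  78]
wrist tip_of bucket_3 0.84 [571 248   9] [249  88]
wrist tip_of bucket_3 0.81 [575 323   8] [178  84]
wrist tip_of bucket_3 0.63 [488  70   1] [407 168]
wrist recognise bucket_3 0.97 [572 245  60] [249  86]
wrist recognise bucket_3 0.9 [573 316  57] [172  84]
wrist recognise bucket_3 0.88 [492  73  52] [423 173]
wrist recognise bucket_3 0.85 [584 173  56] [328  73]
side tip_of bucket_3 0.81 [485  66   2] [287 227]
side tip_of bucket_3 0.8 [573 250   4] [238 269]
side tip_of bucket_3 0.67 [574 322   5] [229 290]
side recognise bucket_3 0.94 [484  79  51] [286 218]
side recognise bucket_3 0.87 [565 254  56] [239 258]
side recognise bucket_3 0.64 [568 330  56] [228 280]
side recognise bucket_3 0.59 [575 179  56] [244 237]
side recognise bucket_3 0.35 [432 493  22] [264 356]
top tip_of bucket_3 0.76 [487  62   5] [267 216]
top tip_of bucket_3
[... 2502 characters left out ...]
==---==================***+++=======-:---+##*-::::::
===--=++++++++++++======--====---===================+##++=======-:---+##*-::::::
=-==-=++++++++++++++===--=====---===================+%#+========-:---+##*-::::::
========+++++++++++++=-=======---===================+#*+========-:---+##*-::::::
--==-======++++++===-=-=======---===================#%*+-=======-:-=-+##+:::::::
-=====-===-+**++==-===========---===================*#*=========-:---*##+:::::::
-==-====-====%#+-=============---===============================-:---*##+:::::::
--------=+++*##*=--------------------------=====*******+-------------*##+:::::::
+===+++++#######=+++++===-----===----=====++++++#######*-------==----*##+:::::::
```

Run:
```python
from h import *
print(order.hand_in(),monitor.get_obs()['time_s'])
```

```text
the job is handed in; nothing more can be done
the job is handed in; nothing more can be done
```

I did the whole job in the order asked and handed it in at about 49 s of robot time.

- **Stand:** I turned the stand knob 95° clockwise in one grasp. In the picture afterwards the knob was home and the keeper was clear.
- **Buckets:** All three grey buckets (two from the stand, one from the desk) are in the carrier, one to a bay. I left the turquoise look-alike where it was.
- **Hold-down bar:** My first grip on the bar closed on nothing, and two attempts to push it down slipped past in front. I then pushed it over from behind, gripped it and lowered it until it pressed on its catch at 40 N wrist force. After release it read 70 to 75 mm high (closed is 70 mm).
- **Carrier knob:** I turned it 98° clockwise in one grasp. After release its finger pointed straight back at 0°, over the closed bar, which is the home position.

**Last checks:**
- Between closing the bar and the last look, the right-hand bucket moved about 12 to 15 mm into the back-right corner of its bay. I don't know whether it was the announced knock or something else.
- The last readings still put that bucket upright on the bay floor, at the same height as the other two, so I left it.
- The 16-picture viewing limit was reached during the bar work. After that I checked only with network positions and pixel brightness, so nobody looked at the final state in a picture.
- The network positions differ by a few millimetres from one camera to another.
- The vial and tape roll read within a few millimetres of where they started.

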